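# Load the drip tray and hang it on the rail

### The job

Put the small gear in the front bay of the hook-on drip tray while the tray stands on the bench, then lift the tray by its black handle, bring its hook over the lip of the rail under the lamp bar, and lower it until the hook sits fully behind the lip and the tray hangs there by itself. The lamp bar leaves no room for an upright hand at the rail, so the hand has to lean back towards you there. Leave the large gear and the bearing where they lie.

Things in the scene. Friction and masses are not known exactly. Their poses are not given: they have to be found in the camera images.
- gear_small: Dark steel pinion, diameter 42, height 26, the smaller of the two gears, standing flat on the bench. Origin at the centre of its underside, z up. About 0.17 kg. Grip it across its diameter.
- gear_large: Dark steel spur gear, diameter 68, height 18, lying flat; not to be moved. Origin at the centre of its underside. It, the small gear and the bearing lie in a row along the front of the bench, in any order.
- bearing: Steel ball bearing, diameter 47, height 14, lying flat; not to be moved. Origin at the centre of its underside.
- drip_tray: Loose bare-steel tray, about 0.25 kg, with an upright back plate, hook and black handle, standing on the bench. Origin at its underside, mid width, in the plane of the back plate's rear face; x points the way the hook points (away from the robot), y left, z up. Tray x -128 to 0, y -53 to 53, walls 16 high, 3 thick. Back plate x -3 to 0, y -35 to 35, z 0 to 108.
- tray_handle (a point): Centre of the tray's grip, at x -43, y 0, z 61.5 of the tray; axes as the tray. The grip is a black upright fin on the front of the back plate: 10 thick (y), x -63 to -3, z 45 to 78. Pinch it across y; the hand may lean about y. Beside it is free space down to the tray walls (z 16).
- tray_bay (a point): Centre of the front bay, on its floor: x -92, y 0, z 3 of the tray; axes as the tray. The bay is the front part of the tray, inside x -125 to -59, y -50 to 50, closed behind by a cross wall 16 high. The gear belongs here, flat on the floor.
- hook_tip (a point): Lower end of the tray's hook, at x 20, y 0, z 87 of the tray; axes as the tray. Hook: a strap 50 wide (y), 3 thick, from the plate's top out to x 20, underside at z 105; then a tongue down to z 87, front face at x 17, its last 7 mm flared out to x 24. Gap between plate and tongue 17.
- rail_stand: Fixed stand with the rail, position and yaw vary. Origin on the bench under the middle of the lip's front face; x points into the rail (away from the robot), y left along it, z up. Front wall x 0 to 4, z 105 to 200, with a rubber bumper strip x -4 to 0 at z 110 to 122. Base plate x -20 to 75, y -125 to 125, 10 thick; two posts at x 34 to 54, y +-95 (20 wide), up to z 305.
- lip (a point): Middle of the lip's top edge: x 2, y 0, z 200 of the stand; axes as the stand. The lip is the top of the rail's front wall, 4 thick, 224 long. Behind it is an open groove, x 4 to 30 of the stand, floor at z 174, back wall x 30 to 34 up to z 196, ends closed at y +-112 by plates up to z 200.
- home (a point): Where the tray's origin can be when home: x -8.5, y 0, z 95 of the stand, axes as the stand. The tray then is level and square to the rail, strap resting on the lip, back plate by the bumper. Play: x -13 to -4 while lowering, y +-80. Let go, it tips forward some 6 degrees and leans on the bumper, which is right.
- lamp_bar: Fixed aluminium lamp housing above the rail: in the stand's frame x -35 to 11, y -125 to 125, z 283 to 305. Origin at x -12, y 0, z 285 of the stand; axes as the stand. It blocks an upright gripper at the rail; a hand leaning back about 35 degrees towards the robot passes in front of it.
Not all that is in view belongs to the job. There is more than one size of the drip_tray; the job needs the larger.

How it is judged:
On the way, in this order (a step that is already met when the one before it is completed fails the run):
1. the small gear lies flat in the front bay, let go, while the tray stands on the bench (x of gear_small in the frame of drip_tray between -0.112 and -0.072 m and y of gear_small in the frame of drip_tray between -0.036 and 0.036 m and z of gear_small in the frame of drip_tray between -0.002 and 0.01 m and angle between gear_small's own z axis and vertical below 0.12 rad and contact force between the fingers and gear_small below 0.3 N and height (world z) of drip_tray below 0.006 m and angle between drip_tray's own z axis and vertical below 0.05 rad), for 0.2 s.
2. the hook's tongue is above the groove, higher than the lip (x of hook_tip in the frame of lip between 0.002 and 0.03 m and y of hook_tip in the frame of lip between -0.085 and 0.085 m and z of hook_tip in the frame of lip between 0 and 0.06 m), for 0.02 s.
At the end, for the whole second after the job is handed in: The tray hangs at rest on the rail, its hook tongue at least 13 mm below the lip top inside the groove, tilted less than 12 degrees and square to the rail within 14 degrees, with the small gear flat in its front bay and nothing held (x of hook_tip in the frame of lip between 0.002 and 0.027 m and y of hook_tip in the frame of lip between -0.088 and 0.088 m and z of hook_tip in the frame of lip between -0.024 and -0.013 m and angle between drip_tray's own z axis and vertical below 0.21 rad and angle between the x axis of drip_tray and the x axis of rail_stand, either way round below 0.25 rad and contact force between drip_tray and rail_stand above 1 N and linear speed of drip_tray below 0.02 m/s and angular speed of drip_tray below 0.2 rad/s and x of gear_small in the frame of drip_tray between -0.112 and -0.072 m and y of gear_small in the frame of drip_tray between -0.036 and 0.036 m and z of gear_small in the frame of drip_tray between -0.002 and 0.01 m and angle between gear_small's own z axis and vertical below 0.3 rad); the robot touches nothing.
It fails at once if the large gear is moved more than 3 cm (distance of gear_large from where it was at the start of the episode above 0.03 m).
It fails at once if the bearing is moved more than 3 cm (distance of bearing from where it was at the start of the episode above 0.03 m).
It also fails if it takes over 61 s, if anything falls off the work surface, if the arm or the gripper's body presses on something with over 40 N, if the wrist force passes 120 N, or if a joint passes its speed limit or range.

### The arm

A 6-joint arm with a two-finger parallel gripper is mounted at the origin on a cart in front of the work surface, level with it; the furniture and walls round the work are solid. World frame = base frame: x ahead of the robot, y to its left, z up, the work surface at z = 0. Lengths are in m, angles in rad, forces in N, time in s.
With the tool pointing down it reaches from about 0.425 to 0.95 m from the base axis. Payload 14.7 kg.
Tool frame: the origin (TCP) lies midway between the tips of the shut fingers; the grasp point (between the pads) lies 19 mm behind it; z points along the fingers, y is the line along which they close (so a half turn about z gives the same grasp; the last joint's range is limited). The gripper opens to 85 mm and grips with 20 to 120 N. Pads are 22 mm wide; open, the fingers measure 114 mm over their backs; the gripper's body (76 mm by 85 mm) begins 54 mm behind the grasp point. The pads swing forward as they close: fully open they stand 13 mm farther back than shut.
Start: joints at [-1.367, 0.48, 1.596, -0, 1.065, -0.047], TCP at [0.161, -0.63, 0.231] pointing down, gripper open.
Joint ranges: [-2.75, 2.75], [-0.82, 2.05], [0.23, 2.67], [-1.56, 4.7], [0.09, 2.69], [-2.92, 2.92]. Speed limits (rad/s): [1.89, 1.89, 2.39, 3.01, 3.01, 3.01].

### API

Orientations are given as a rotation vector (axis times angle).
In Python, from rig import monitor, viewer, workorder gives the robot as it stands. The module is installed in compiled form; this text tells all that it offers.
- The arm moves only by the shell command python3 -m crank 'ROWS'. ROWS is JSON, a list that holds one entry, the list of rows, each a list of 7 numbers: the shift along the tool's x, y, z in m, then the turn, a rotation vector about the tool's x, y, z in degrees, then the finger opening in m, from 0 to 0.0854. A call has 1 to 12 rows; each row is the pose to reach, as a shift and turn from the pose commanded when the call began, along the tool's axes at that moment; what a row does not reach only later rows make up. A row lasts 1/12 s, in which the tool goes at most 41.7 mm and 7.16 degrees, less where a joint would pass 70% of its speed; a pose out of reach is approached as far as the arm can. A call with a gripper value outside its range is refused whole. The fingers move at their own pace and stop on an object; the grip force is fixed at half the most. Time passes only in rows, so rows that repeat a pose let the fingers close. It gives the time, the measured TCP pose, the force and the opening at its end, in the units of the state.
- monitor.get_state(): the state, without advancing time (a new reading comes with each control period).
- viewer.capture(name): name is "scene" or "top" or "wrist"; returns the picture (420x560x3 uint8, blue, green, red); there is no depth.
- viewer.camera_model(name): a dict with "camera_matrix" (3x3 intrinsics, pixels), "view" (4x4, takes a point from world to camera coordinates). Camera axes: x right, y up, looking along -z (the intrinsics and any distortion apply to the point x, -y, -z); pixel columns grow to the right and rows downward; lengths in m; the calibration is good to about 2 mm. The wrist camera is an equidistant fisheye: a pixel r from the principal point sees the ray r / f radians off the axis. A picture is of the moment at which its call begins: read the wrist's pose just before it. camera_model takes no time and is no camera call; for the wrist camera it gives the pose at the moment of the call.
- workorder.hand_in(): hands the job in, once; it reports no verdict.
The state is a dict: "time": time; "joint_positions": joint angles; "joint_vel": joint speeds; "joint_efforts": joint torques, N m; "tcp_pos": TCP position; "eef_rot": TCP orientation; "contact_force": force on the tool from outside, world axes, zero at the start; "torque": the same for the moment, N m; "grip_width": finger opening in m.
Only numpy, scipy, OpenCV 4.12 (cv2) and the standard library are available. Lean on these libraries where they do the work, as an engineer would, in place of code of your own. Each camera call takes 0.05 s, during which the arm holds its last target. There are 200 camera calls.

## Working session

There is one attempt and no reset: what is moved stays moved. The work goes in short steps, Python scripts to look and compute and a shell command to move; the robot and the scene stay as the last step left them, time stands still between calls to the robot, and variables do not carry over. Pictures are saved under pics/ and viewed, on a budget of 10 in all, crops included, one or two more only if the job needs it, and the job is handed in when it is done.

```bash
mkdir -p pics; python3 - <<'E'
from rig import monitor, viewer
import cv2, numpy as np
s=monitor.get_state(); print({k:np.round(v,3).tolist() for k,v in s.items()})
a=viewer.capture("scene"); b=viewer.capture("top")
cv2.imwrite("pics/scene.png",a); cv2.imwrite("pics/top.png",b)
for n in("scene","top","wrist"):
    m=viewer.camera_model(n); print(n,{k:np.round(v,4).tolist() for k,v in m.items()})
E
```

```text
{'time': 0.0, 'joint_positions': [-1.367, 0.481, 1.597, -0.0, 1.065, -0.047], 'joint_vel': [0.0, 0.002, 0.0, -0.0, 0.0, 0.0], 'joint_efforts': [-0.001, -95.065, -43.018, -0.0, 0.012, -0.0], 'tcp_pos': [0.161, -0.629, 0.231], 'eef_rot': [-3.116, -0.393, 0.0], 'contact_force': [0.014, 0.423, 0.367], 'torque': [-0.006, 0.001, -0.016], 'grip_width': 0.085}
scene {'camera_matrix': [[448.6365, 0.0, 278.0539], [0.0, 448.6365, 202.252], [0.0, 0.0, 1.0]], 'view': [[-0.4698, -0.8828, 0.0016, 0.3798], [0.6441, -0.3415, 0.6845, -0.4162], [-0.6037, 0.3226, 0.729, -1.0755], [0.0, 0.0, 0.0, 1.0]]}
top {'camera_matrix': [[495.7006, 0.0, 282.2826], [0.0, 495.7006, 212.604], [0.0, 0.0, 1.0]], 'view': [[-0.0052, -0.9999, -0.0136, 0.1694], [0.9952, -0.0065, 0.0979, -0.5546], [-0.098, -0.0131, 0.9951, -1.3423], [0.0, 0.0, 0.0, 1.0]]}
wrist {'camera_matrix': [[325.1923, 0.0, 276.068], [0.0, 325.1923, 207.7928], [0.0, 0.0, 1.0]], 'view': [[0.2479, -0.9688, -0.0006, -0.6495], [0.9357, 0.2395, -0.2589, 0.034], [0.251, 0.0636, 0.9659, -0.3788], [0.0, 0.0, 0.0, 1.0]]}
```

View pics/top.png

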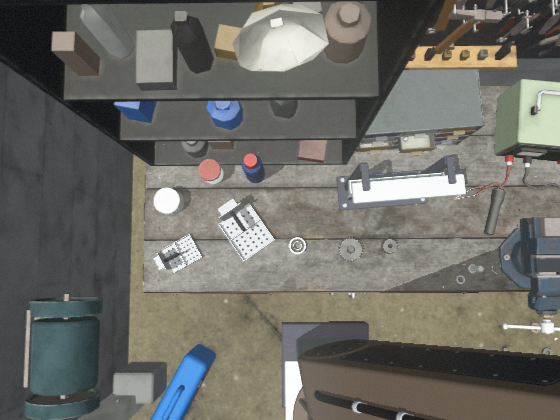

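View pics/scene.png

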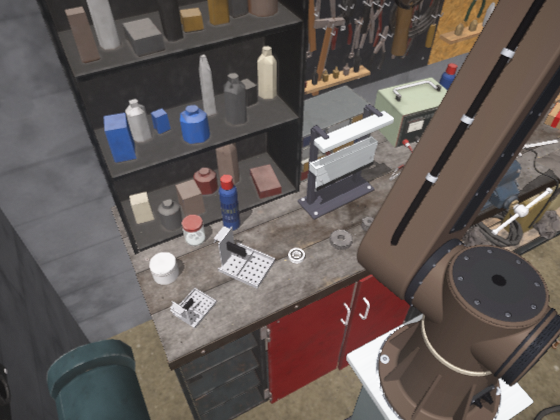

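Top view: the bearing is at (297,246), the large gear at (350,249), the small gear at (390,246) and the rail with lamp bar at about (402,188). There are two candidate trays. The one at (246,229) is clearly larger than the one at (178,254), so it fits the job. I'll confirm both choices in an enlarged crop and take measurements.

```bash
cat > h.py <<'E'
import numpy as np, cv2
from rig import monitor, viewer
from scipy.spatial.transform import Rotation as R
def ray(m,px):
    K,V=np.array(m["camera_matrix"]),np.array(m["view"])
    d=np.linalg.inv(K)@[px[0],px[1],1]; d=np.array([d[0],-d[1],-d[2]])
    return -V[:3,:3].T@V[:3,3], V[:3,:3].T@d
def plane(m,px,z):
    o,d=ray(m,px); return o+d*(z-o[2])/d[2]
def proj(m,P):
    K,V=np.array(m["camera_matrix"]),np.array(m["view"])
    c=V[:3,:3]@P+V[:3,3]; p=K@[c[0],-c[1],-c[2]]; return p[:2]/p[2]
E
python3 - <<'E'
from h import *
b=cv2.imread("pics/top.png"); m=viewer.camera_model("top")
c=cv2.resize(b[150:280,150:480],None,fx=2.42,fy=2.42,interpolation=cv2.INTER_CUBIC)
d=cv2.resize(b[180:275,195:325],None,fx=6,fy=6,interpolation=cv2.INTER_CUBIC)[:,:800]
cv2.imwrite("pics/crop1.png",c); cv2.imwrite("pics/crop2.png",d)
for n,p,z in(("bear",(297,246),.014),("large",(350,249),.018),("small",(390,246),.026)): print(n,plane(m,p,z).round(3))
for p in [(218,231),(274,240),(243,261)]: print(p,plane(m,p,.016).round(3))
g=cv2.cvtColor(b,cv2.COLOR_BGR2GRAY)
for n,(x,y),r,z in(("small",(390,246),14,.026),("large",(350,249),18,.018)):
    w=b[y-r:y+r,x-r:x+r].astype(int); print(n); 
    print(g[y-r:y+r:2,x-r:x+r:2])
E
```

```text
bear [0.464 0.126 0.014]
large [ 0.454 -0.02   0.018]
small [ 0.462 -0.129  0.026]
(218, 231) [0.506 0.346 0.016]
(274, 240) [0.481 0.19  0.016]
(243, 261) [0.423 0.276 0.016]
small
[[146 148 131 134 118 111 123 126 131 134 123 134 143 135]
 [120 125 116 113 117 103 108 116 121 111 104 128 131 121]
 [ 91  97  92  95  95  99  95  96  90  92  92 109 114 111]
 [ 71  74  72  72  71  74  88  76  67  75  72  73  74  77]
 [112 125 122 105  89 157 160 164 153 105  91 129 128 131]
 [125 130 133  91 119 157 153 155 153 152  94 111 133 134]
 [130 137 135 102 161 165 132  97 146 150 158 145 147 149]
 [145 147 136 103 166 164  82  85 118 148 138 145 144 152]
 [131 136 115  91 161 157 158 125 151 151 130 142 142 139]
 [124 112 103  89 125 157 151 146 153 159 130 136 130 130]
 [119 117 117 113  98 108 136 178 126 131 144 139 132 124]
 [135 117 115 121 119 155 150 141 146 159 151 145 138 130]
 [145 144 147 120 125 151 148 159 145 156 151 141 146 137]
 [131 129 143 137 139 145 148 139 131 148 140 146 143 126]]
large
[[125 129 120 119 109 113 113 108 116 119 132 142 137 134 131 123 121 110]
 [125 116 
[... 565 characters left out ...]
160 163 164 106 138 132]
 [144 135 151 127 159 162 160 165 114 146 152 103 166 174 165 136 133 129]
 [136 151 147 126 169 162 155 137 102 121 142 140 168 172 171 102 144 141]
 [151 145 146 139 129 164 151 154 151 111 179 167 164 171 155 117 139 136]
 [155 140 134 134 124 155 155 151 152 159 160 166 167 164 124 136 120 123]
 [153 140 134 137 125 114 158 156 152 156 162 175 165 180 122 121 127 132]
 [150 140 131 137 139 126 116 142 153 155 157 155 121 132 150 146 152 148]
 [137 143 151 139 127 125 136 133 112 122 134 131 146 149 151 151 138 149]
 [144 148 144 126 126 130 132 139 126 122 124 126 137 135 140 142 136 131]
 [152 149 148 139 148 140 147 147 147 132 127 124 120 132 128 138 136 134]]
```

View pics/crop1.png

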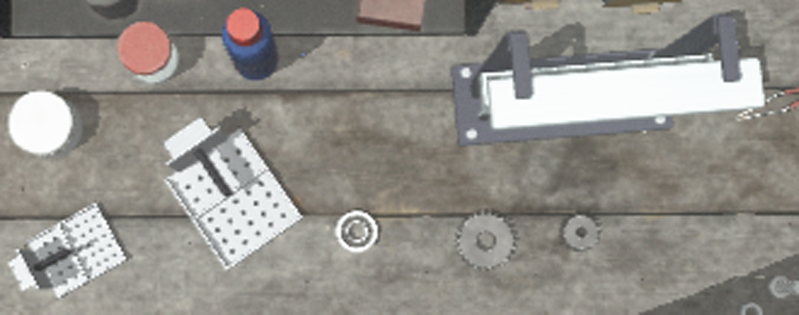

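View pics/crop2.png

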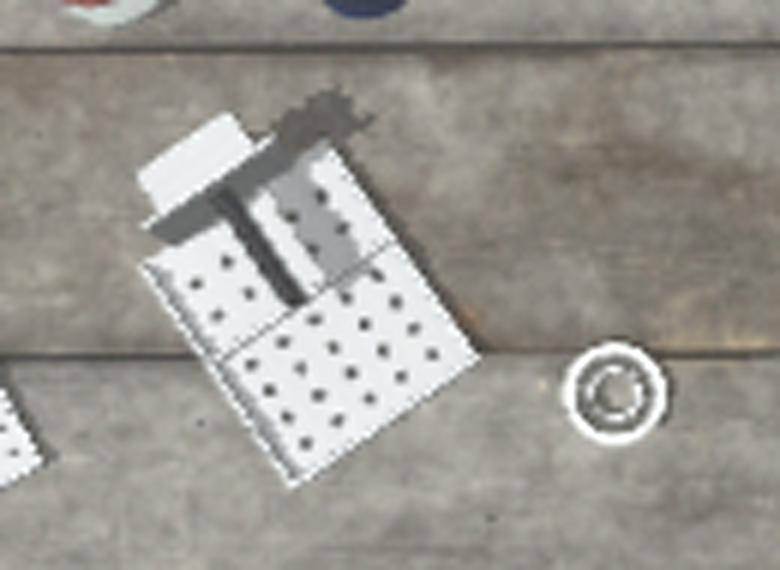

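The crop confirms both choices. The larger tray has front corners at crop2 (290,488) and (480,355), and its hook points up-left. The small gear at crop1 (580,232) is the smaller toothed disc. Next I'll measure the poses.

```bash
python3 - <<'E'
from h import *
b=cv2.imread("pics/top.png"); m=viewer.camera_model("top"); sc=cv2.imread("pics/scene.png"); ms=viewer.camera_model("scene")
V=np.array(m["view"]); print("cam",(-V[:3,:3].T@V[:3,3]).round(3))
f=lambda u,v,s,x0,y0:((u+.5)/s-.5+x0,(v+.5)/s-.5+y0)
c2=lambda u,v:f(u,v,6,195,180); c1=lambda u,v:f(u,v,2.42,150,150)
T={n:plane(m,c2(*p),.016) for n,p in dict(fl=(290,488),fr=(480,355),bl=(145,262),br=(330,145)).items()}
for n in T: print(n,T[n].round(4))
d=lambda a,b:np.linalg.norm(T[a]-T[b]).round(4)
print("front",d('fl','fr'),"left",d('fl','bl'),"right",d('fr','br'))
def yaw(v): return np.degrees(np.arctan2(v[1],v[0])).round(2)
print("yaw L,R",yaw(T['bl']-T['fl']),yaw(T['br']-T['fr']),"front+90",yaw(T['fl']-T['fr'])-90)
ha,hb=plane(m,c2(297,303),.078),plane(m,c2(228,193),.078); print("fin",ha.round(4),hb.round(4),np.linalg.norm(ha-hb),yaw(hb-ha))
# hook strap top corners z .108
for p in[(138,183),(230,112),(258,150)]: print("strap",plane(m,c2(*p),.108).round(4))
# gear mask
print("gear",plane(m,c1(580,231.5),.026).round(4))
# lamp
g=b.min(2); k=(g[150:230,330:480]>215).astype(np.uint8)
n,l,st,ce=cv2.connectedComponentsWithStats(k); i=1+np.argmax(st[1:,4]); pts=np.argwhere(l==i)[:,::-1]+[330,150]
r=cv2.minAreaRect(pts.astype(np.float32)); B=cv2.boxPoints(r); print("lamp px",B.round(1).tolist())
W=np.array([plane(m,p,.305) for p in B]); print(W.round(4)); print(np.linalg.norm(np.roll(W,-1,0)-W,axis=1).round(3),W.mean(0).round(4))
for p in [(460,143),(452,66),(670,128)]: print("base",plane(m,c1(*p),.010).round(4))
cv2.imwrite("pics/sc.png",cv2.resize(sc[100:300,190:410],None,fx=3,fy=3,interpolation=cv2.INTER_CUBIC))
E
```

```text
cam [0.421 0.148 1.392]
fl [0.4232 0.2759 0.016 ]
fr [0.484  0.1881 0.016 ]
bl [0.5281 0.3437 0.016 ]
br [0.5823 0.2577 0.016 ]
front 0.1068 left 0.1249 right 0.1204
yaw L,R 32.86 35.31 front+90 34.68000000000001
fin [0.5047 0.2673 0.078 ] [0.5538 0.2981 0.078 ] 0.05805020941672346 32.09
strap [0.5554 0.3339 0.108 ]
strap [0.5863 0.294  0.108 ]
strap [0.5695 0.2817 0.108 ]
gear [ 0.4636 -0.1272  0.026 ]
lamp px [[351.70001220703125, 182.6999969482422], [463.70001220703125, 173.60000610351562], [465.3999938964844, 193.3000030517578], [353.29998779296875, 202.39999389648438]]
[[ 0.5939  0.0085  0.305 ]
 [ 0.6124 -0.2391  0.305 ]
 [ 0.5684 -0.2408  0.305 ]
 [ 0.5498  0.0058  0.305 ]]
[0.248 0.044 0.247 0.044] [ 0.5811 -0.1164  0.305 ]
base [0.567  0.0053 0.01  ]
base [0.6573 0.0131 0.01  ]
base [ 0.5829 -0.2373  0.01  ]
```

View pics/sc.png

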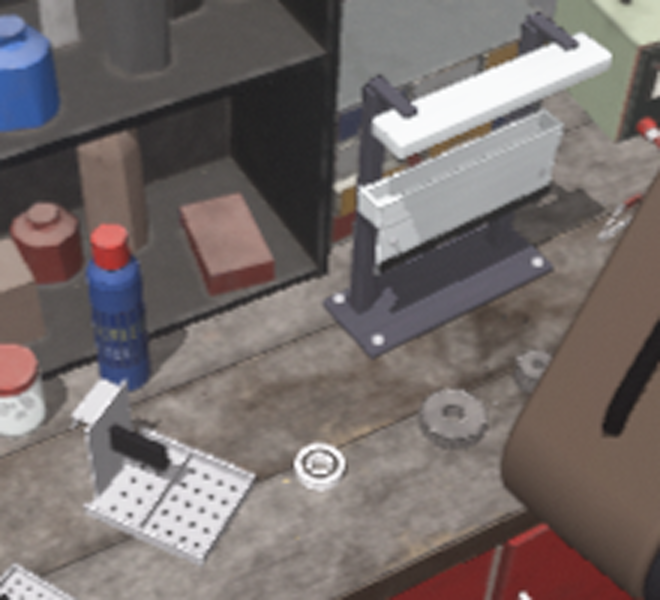

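```bash
cat >> h.py <<'E'
def down(yaw_x,lean=0):
    """tool x heading yaw_x (deg), hand leaning back by lean deg"""
    return R.from_euler('z',yaw_x,degrees=True)*R.from_matrix(np.diag([1.,-1,-1]))*R.from_euler('y',lean,degrees=True)
def delta(p,Rt,label=""):
    s=monitor.get_state(); R0=R.from_rotvec(s["eef_rot"]); v=R0.inv().apply(np.array(p)-s["tcp_pos"]); w=(R0.inv()*Rt).as_rotvec(degrees=True)
    print(label,"mm",(v*1000).round(1),"deg",w.round(2),"rows>=",max(np.linalg.norm(v)/.0417,np.linalg.norm(w)/7.16).round(1),"t",round(s["time"],2))
E
python3 - <<'E'
from h import *
delta((.25,-.45,.40),down(33.7),"via"); delta((.4636,-.1272,.20),down(33.7),"hover")
m=viewer.camera_model("scene")
def rot(a): a=np.radians(a); return np.array([[np.cos(a),-np.sin(a)],[np.sin(a),np.cos(a)]])
S=np.array([.5931,-.1155]); 
for n,p in dict(lipL=(0,.112,.2),lipR=(0,-.112,.2),lampFL=(-.035,.125,.305),lampFR=(-.035,-.125,.305),baseFL=(-.02,.125,.01),baseBL=(.075,.125,.01),baseFR=(-.02,-.125,.01),wallBL=(0,.112,.105)).items():
    q=proj(m,np.r_[S+rot(4.27)@p[:2],p[2]]); print(n,((q-[190,100])*3+1).round(1))
T=np.array([.5575,.302])
for n,p in dict(fl=(-.128,.053,.016),fr=(-.128,-.053,.016),bl=(0,.053,.016),strL=(.02,.025,.108),strR=(.02,-.025,.108),plTR=(0,-.035,.108),finF=(-.063,0,.078),finB=(-.063,0,.045)).items():
    q=proj(m,np.r_[T+rot(33.7)@p[:2],p[2]]); print(n,((q-[190,100])*3+1).round(1))
E
```

```text
via mm [ 130.5 -151.8 -169.1] deg [-6.000e-02 -1.000e-02 -1.933e+01] rows>= 6.3 t 0.1
hover mm [ 417.5 -411.3   31.2] deg [-6.000e-02 -1.000e-02 -1.933e+01] rows>= 14.1 t 0.1
lipL [379.2 204.3]
lipR [558.9 124.8]
lampFL [397.9 144. ]
lampFR [611.6  53.2]
baseFL [368.7 354.5]
baseBL [318.  298.7]
baseFR [552.3 264.3]
wallBL [373.2 274.3]
fl [198.3 556.9]
fr [253.9 473.9]
bl [ 81.1 501.9]
strL [ 70.  412.4]
strR [100.  375.6]
plTR [123.9 376.2]
finF [163.9 447.7]
finB [165.8 469.2]
```

```bash
python3 -m crank '[[[0.13,-0.152,-0.169,0,0,-19.3,0.06],[0.13,-0.152,-0.169,0,0,-19.3,0.06],[0.13,-0.152,-0.169,0,0,-19.3,0.06],[0.13,-0.152,-0.169,0,0,-19.3,0.06],[0.13,-0.152,-0.169,0,0,-19.3,0.06],[0.25,-0.26,-0.11,0,0,-19.3,0.06],[0.25,-0.26,-0.11,0,0,-19.3,0.06],[0.25,-0.26,-0.11,0,0,-19.3,0.06],[0.25,-0.26,-0.11,0,0,-19.3,0.06],[0.4175,-0.4113,0.0312,0,0,-19.3,0.06],[0.4175,-0.4113,0.0312,0,0,-19.3,0.06],[0.4175,-0.4113,0.0312,0,0,-19.3,0.06]]]'
python3 -m crank '[[[0.035,-0.03,0.03,0,0,0,0.06],[0.035,-0.03,0.03,0,0,0,0.06]]]'
python3 - <<'E'
from h import *
delta((.4636,-.1272,.17),down(33.7))
E
```

```text
time: 1.1
tcp_pos: [0.3801, -0.2537, 0.2845]
eef_rot: [3.006, 0.91, 0.001]
contact_force: [0.2, -0.8, 0.2]
grip_width: 0.0604
time: 1.27
tcp_pos: [0.3914, -0.2066, 0.2523]
eef_rot: [-3.002, -0.911, 0.004]
contact_force: [0.2, -0.3, -0.6]
grip_width: 0.0599
 mm [104.3 -25.5  82.3] deg [-0.25  0.06  0.07] rows>= 3.2 t 1.27
```

```bash
python3 -m crank '[[[0.104,-0.0255,0.082,0,0,0,0.06],[0.104,-0.0255,0.082,0,0,0,0.06],[0.104,-0.0255,0.082,0,0,0,0.06],[0.104,-0.0255,0.082,0,0,0,0.06],[0.104,-0.0255,0.082,0,0,0,0.06],[0.104,-0.0255,0.082,0,0,0,0.06]]]'
cat >> h.py <<'E'
def wplane(m,px,z):
    K,V=np.array(m["camera_matrix"]),np.array(m["view"]); u=np.array([px[0]-K[0,2],px[1]-K[1,2]]); r=np.hypot(*u); t=r/K[0,0]
    d=np.array([u[0]/r*np.sin(t),-u[1]/r*np.sin(t),-np.cos(t)]) ; o=-V[:3,:3].T@V[:3,3]; d=V[:3,:3].T@d
    return o+d*(z-o[2])/d[2]
E
python3 - <<'E'
from h import *
m=viewer.camera_model("wrist"); a=viewer.capture("wrist"); cv2.imwrite("pics/w1.png",a)
np.savez("w1.npz",**{k:np.array(v) for k,v in m.items()})
delta((.4636,-.1272,.003),down(33.7))
E
```

```text
time: 1.77
tcp_pos: [0.4642, -0.1321, 0.1729]
eef_rot: [-3.006, -0.912, 0.002]
contact_force: [1.1, -0.1, 0.3]
grip_width: 0.0598
 mm [  2.6  -4.9 170.5] deg [ 0.    0.01 -0.01] rows>= 4.1 t 1.82
```

View pics/w1.png

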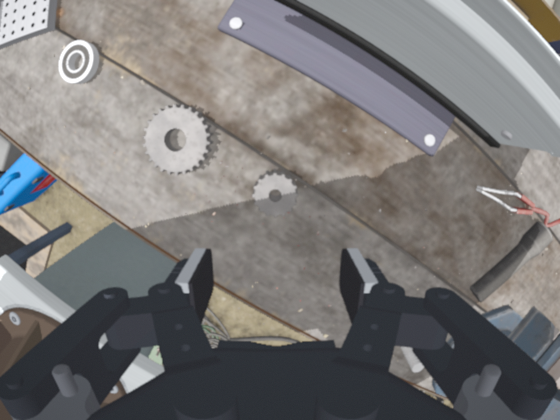

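Wrist view: the small gear's bore is at (275,194), the large gear is at (176,140), the base-plate front corners are at about (220,30) and (433,155), and the bumper's lower edge ends at (495,145).

```bash
python3 - <<'E'
from h import *
m=dict(np.load("w1.npz"))
for n,p,z in[("gear",(275,193.5),.026),("large",(176,140),.018),("bear",(78,62),.014),("baseFL",(219,28),.01),("baseFR",(434,156),.01),("bumpR",(495,146),.11),("trayFR",(57,32),.016)]: print(n,wplane(m,p,z).round(4))
a=wplane(m,(219,28),.01);b=wplane(m,(434,156),.01); print(np.linalg.norm(a-b), np.degrees(np.arctan2(a[0]-b[0],b[1]-a[1]))+0, ((a+b)/2).round(4))
E
```

```text
gear [ 0.4639 -0.1308  0.026 ]
large [ 0.4541 -0.0253  0.018 ]
bear [0.4668 0.1186 0.014 ]
baseFL [0.5658 0.0008 0.01  ]
baseFR [ 0.5849 -0.2453  0.01  ]
bumpR [ 0.6022 -0.2357  0.11  ]
trayFR [0.4832 0.1661 0.016 ]
0.24686603063676432 -175.5681635424777 [ 0.5754 -0.1223  0.01  ]
```

```bash
python3 -m crank '[[[0.001,-0.0025,0.12,0,0,0,0.06],[0.001,-0.0025,0.12,0,0,0,0.06],[0.001,-0.0025,0.12,0,0,0,0.06],[0.001,-0.0025,0.1705,0,0,0,0.06],[0.001,-0.0025,0.1705,0,0,0,0.06],[0.001,-0.0025,0.1705,0,0,0,0.06],[0.001,-0.0025,0.1705,0,0,0,0.03],[0.001,-0.0025,0.1705,0,0,0,0.03],[0.001,-0.0025,0.1705,0,0,0,0.03],[0.001,-0.0025,0.1705,0,0,0,0.03],[0.001,-0.0025,0.1705,0,0,0,0.03],[0.001,-0.0025,0.1705,0,0,0,0.03]]]'
python3 -m crank '[[[0,0,-0.1,0,0,0,0.03],[0,0,-0.1,0,0,0,0.03],[0,0,-0.1,0,0,0,0.03],[0,0,-0.1,0,0,0,0.03],[0,0,-0.1,0,0,0,0.03],[0,0,-0.1,0,0,0,0.03]]]'
python3 - <<'E'
from h import *
c,s_=np.cos(np.radians(33.7)),np.sin(np.radians(33.7))
T=np.array([.5575,.301]); B=T-.099*np.array([c,s_]); print(B)
delta((*B,.10),down(33.7))
E
```

```text
time: 2.82
tcp_pos: [0.4654, -0.1303, 0.005]
eef_rot: [3.005, 0.909, 0.005]
contact_force: [-2.8, -3.2, 17.4]
grip_width: 0.0397
time: 3.32
tcp_pos: [0.464, -0.1296, 0.1031]
eef_rot: [3.006, 0.91, 0.002]
contact_force: [0.0, -0.0, -2.9]
grip_width: 0.0396
[0.47513654 0.2460704 ]
 mm [ 217.6 -306.4    3. ] deg [ 0.05 -0.04 -0.03] rows>= 9.0 t 3.32
```

```bash
python3 -m crank '[[[0.2176,-0.3064,0.003,0,0,0,0.03],[0.2176,-0.3064,0.003,0,0,0,0.03],[0.2176,-0.3064,0.003,0,0,0,0.03],[0.2176,-0.3064,0.003,0,0,0,0.03],[0.2176,-0.3064,0.003,0,0,0,0.03],[0.2176,-0.3064,0.003,0,0,0,0.03],[0.2176,-0.3064,0.003,0,0,0,0.03],[0.2176,-0.3064,0.003,0,0,0,0.03],[0.2176,-0.3064,0.003,0,0,0,0.03],[0.2176,-0.3064,0.003,0,0,0,0.03],[0.2176,-0.3064,0.003,0,0,0,0.03],[0.2176,-0.3064,0.003,0,0,0,0.03]]]'
python3 - <<'E'
from h import *
m=viewer.camera_model("wrist"); a=viewer.capture("wrist"); cv2.imwrite("pics/w2.png",a)
np.savez("w2.npz",**{k:np.array(v) for k,v in m.items()})
delta((.4751,.2461,.10),down(33.7)); print(monitor.get_state()["grip_width"])
E
```

```text
time: 4.32
tcp_pos: [0.4742, 0.2458, 0.0985]
eef_rot: [3.006, 0.912, -0.003]
contact_force: [-0.9, -1.0, -1.1]
grip_width: 0.0393
 mm [ 1.1 -0.3 -1.3] deg [-0.01  0.12 -0.03] rows>= 0.0 t 4.37
0.039454614443565794
```

View pics/w2.png

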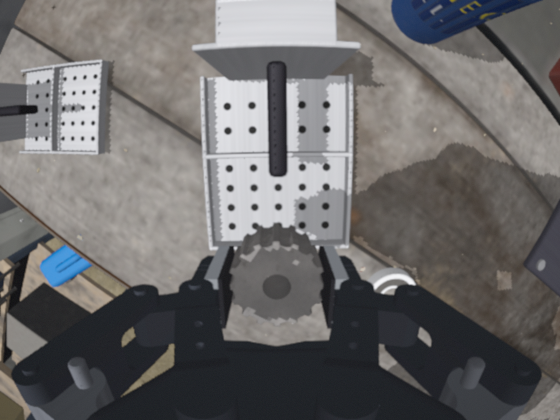

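The gear is held at about (275,283). The tray is ahead of it: front rim corners at (211,248) and (349,246), cross wall at (203,155)–(353,153), fin front end at (278,174). It is nearly square to the hand.

```bash
python3 - <<'E'
from h import *
m=dict(np.load("w2.npz"))
P={n:wplane(m,p,z) for n,p,z in[("fl",(211,248),.016),("fr",(349,246),.016),("bl",(201,77),.016),("br",(354,76),.016),("cl",(204,155.5),.016),("cr",(353,153),.016),("finF",(278,174),.078),("finB",(276,64),.078),("plL",(196,45),.108),("plR",(359,43),.108)]}
for n in P: print(n,P[n].round(4))
yaw=lambda a,b:np.degrees(np.arctan2(*(P[b]-P[a])[[1,0]])).round(2); L=lambda a,b:np.linalg.norm(P[a]-P[b]).round(4)
for a,b,o in[("fl","bl",0),("fr","br",0),("fr","fl",-90),("cr","cl",-90),("finF","finB",0),("plR","plL",-90)]: print(a,b,L(a,b),yaw(a,b)+o)
y=np.radians(33.7);X=np.array([np.cos(y),np.sin(y)])
print("origin from front",(P["fl"]+P["fr"])[:2]/2+.128*X,"fin",P["finF"][:2]+.063*X,"cross",(P["cl"]+P["cr"])[:2]/2+.0575*X,"plate",(P["plL"]+P["plR"])[:2]/2)
g=wplane(m,(275,283),.098+.021); print("gear",g)
E
```

```text
fl [0.4238 0.2719 0.016 ]
fr [0.4833 0.1855 0.016 ]
bl [0.5269 0.3439 0.016 ]
br [0.5866 0.256  0.016 ]
cl [0.4811 0.3119 0.016 ]
cr [0.5412 0.2254 0.016 ]
finF [0.5069 0.2668 0.078 ]
finB [0.5529 0.2987 0.078 ]
plL [0.538  0.3286 0.108 ]
plR [0.5763 0.2729 0.108 ]
fl bl 0.1257 34.97
fr br 0.1251 34.29
fr fl 0.1048 34.55
cr cl 0.1054 34.739999999999995
finF finB 0.056 34.76
plR plL 0.0676 34.56999999999999
origin from front [0.56006663 0.29969857] fin [0.55930786 0.30170829] cross [0.55898604 0.30054299] plate [0.55713385 0.30072668]
gear [0.47289281 0.24580779 0.119     ]
```

```bash
python3 -m crank '[[[0.0022,0.0024,0.03,0,0,-0.9,0.03],[0.0022,0.0024,0.06,0,0,-0.9,0.03],[0.0022,0.0024,0.08,0,0,-0.9,0.03],[0.0022,0.0024,0.086,0,0,-0.9,0.03],[0.0022,0.0024,0.0895,0,0,-0.9,0.03],[0.0022,0.0024,0.0895,0,0,-0.9,0.03],[0.0022,0.0024,0.0895,0,0,-0.9,0.03],[0.0022,0.0024,0.0895,0,0,-0.9,0.054],[0.0022,0.0024,0.0895,0,0,-0.9,0.054],[0.0022,0.0024,0.0895,0,0,-0.9,0.054],[0.0022,0.0024,0.0895,0,0,-0.9,0.054],[0.0022,0.0024,0.0895,0,0,-0.9,0.054]]]'
python3 -m crank '[[[0,0,-0.03,0,0,0,0.054],[0,0,-0.1,0,0,0,0.054],[0,0,-0.1,0,0,0,0.054],[0,0,-0.1,0,0,0,0.054],[0,0,-0.1,0,0,0,0.054],[0,0,-0.1,0,0,0,0.054],[0,0,-0.1,0,0,0,0.054]]]'
python3 - <<'E'
from h import *
m=viewer.camera_model("wrist"); a=viewer.capture("wrist"); cv2.imwrite("pics/w3.png",a)
np.savez("w3.npz",**{k:np.array(v) for k,v in m.items()})
delta((.5236,.2762,.13),down(34.6,0))
E
```

```text
time: 5.37
tcp_pos: [0.4785, 0.2455, 0.0104]
eef_rot: [-3.0, -0.934, -0.001]
contact_force: [0.8, 0.4, 0.2]
grip_width: 0.054
time: 5.95
tcp_pos: [0.4776, 0.245, 0.1091]
eef_rot: [3.0, 0.933, -0.003]
contact_force: [-0.1, -0.8, 0.4]
grip_width: 0.0539
 mm [ 55.6   0.4 -21.2] deg [-0.02  0.12 -0.03] rows>= 1.4 t 6.0
```

View pics/w3.png

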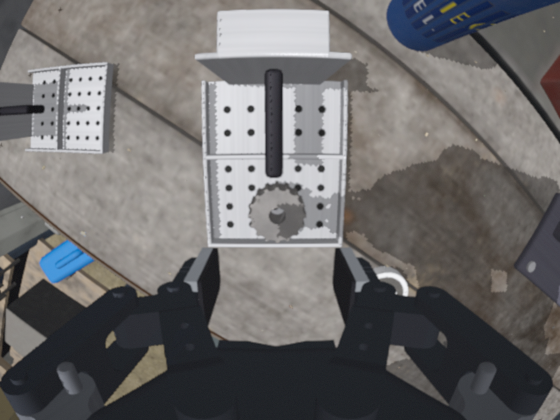

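The gear lies flat in the bay with its bore at (277,214), clear of the cross wall and front rim. Next is the leaned handle grasp.

```bash
python3 - <<'E'
from h import *
m=dict(np.load("w3.npz")); V=m["view"]; s=monitor.get_state()
print("cam in tool",R.from_rotvec(s["eef_rot"]).inv().apply(-V[:3,:3].T@V[:3,3]-s["tcp_pos"]).round(3))
y=np.radians(34.6);X=np.array([np.cos(y),np.sin(y)]); O=np.array([.559,.3006])
g=wplane(m,(277,214),.029)[:2]-O; print("gear in tray",g@X,g@[-X[1],X[0]])
Rt=down(34.6,35); tcp=np.r_[O-.037*X,.046]; pre=tcp-.09*Rt.as_matrix()[:,2]
print(tcp,pre); delta(pre,Rt,"pre")
E
```

```text
cam in tool [ 0.065 -0.    -0.144]
gear in tray -0.09823827424210793 -3.0863004089711045e-05
[0.52854395 0.27958978 0.046     ] [0.48605211 0.25027662 0.11972368]
pre mm [ 10.    0.4 -10.8] deg [-1.000e-02  3.512e+01 -4.000e-02] rows>= 4.9 t 6.0
```

```bash
python3 -m crank '[[[0.01,0,-0.011,0,7,0,0.054],[0.01,0,-0.011,0,14,0,0.054],[0.01,0,-0.011,0,21,0,0.054],[0.01,0,-0.011,0,28,0,0.054],[0.01,0,-0.011,0,35,0,0.054],[0.01,0,-0.011,0,35,0,0.054],[0.01,0,-0.011,0,35,0,0.054],[0.01,0,-0.011,0,35,0,0.054]]]'
python3 - <<'E'
from h import *
delta((.5285,.2796,.046),down(34.6,35))
E
```

```text
time: 6.67
tcp_pos: [0.4753, 0.2771, 0.1208]
eef_rot: [-2.737, -0.889, -0.55]
contact_force: [0.0, 0.3, 0.1]
grip_width: 0.0539
 mm [10.4 36.2 83.7] deg [-5.39 10.75 -0.27] rows>= 2.2 t 6.67
```

```bash
python3 -m crank '[[[0,0,0,0,0,0,0.054]]]'; python3 - <<'E'
from h import *
s=monitor.get_state();print(s["joint_positions"],s["joint_vel"])
delta((.4861,.2503,.12),down(34.6,35),"pre")
E
```

```text
time: 6.75
tcp_pos: [0.4747, 0.2769, 0.1205]
eef_rot: [-2.736, -0.888, -0.549]
contact_force: [-0.9, 0.8, -0.4]
grip_width: 0.0537
[0.3373659  0.39381086 2.27512713 1.16733135 0.21775302 0.16098923] [ 0.01020432 -0.00430395 -0.03377161 -0.39089823  0.00241111  0.44355664]
pre mm [-5.6 28.  -4.6] deg [-5.43 10.77 -0.31] rows>= 1.7 t 6.75
```

```bash
python3 -m crank '[[[-0.0056,0.028,-0.0046,-5.4,10.8,-0.3,0.054],[-0.0056,0.028,-0.0046,-5.4,10.8,-0.3,0.054],[-0.0056,0.028,-0.0046,-5.4,10.8,-0.3,0.054],[-0.0056,0.028,-0.0046,-5.4,10.8,-0.3,0.054],[-0.0056,0.028,-0.0046,-5.4,10.8,-0.3,0.054],[-0.0056,0.028,-0.0046,-5.4,10.8,-0.3,0.054]]]'; python3 - <<'E'
from h import *
s=monitor.get_state();print(s["joint_positions"],s["joint_vel"])
delta((.4861,.2503,.12),down(34.6,35),"pre")
E
```

```text
time: 7.25
tcp_pos: [0.4763, 0.274, 0.1213]
eef_rot: [-2.668, -0.857, -0.731]
contact_force: [0.8, 1.0, 0.2]
grip_width: 0.0539
[ 0.30314231  0.41118483  2.38551293  2.17556169  0.29530048 -0.88006964] [ 0.00384971  0.05876004  0.25708125  2.09600911  0.28168095 -2.09340311]
pre mm [-5.1 24.8 -3.9] deg [-4.96  2.97 -0.54] rows>= 0.8 t 7.25
```

```bash
python3 -m crank '[[[-0.005,0.0248,-0.004,-5,3,-0.5,0.054],[-0.005,0.0248,-0.004,-5,3,-0.5,0.054],[-0.005,0.0248,-0.004,-5,3,-0.5,0.054],[-0.005,0.0248,-0.004,-5,3,-0.5,0.054],[-0.005,0.0248,-0.004,-5,3,-0.5,0.054],[-0.005,0.0248,-0.004,-5,3,-0.5,0.054]]]'; python3 - <<'E'
from h import *
s=monitor.get_state();print(s["joint_positions"],s["joint_vel"])
delta((.4861,.2503,.12),down(34.6,35),"pre")
delta((.5285,.2796,.046),down(34.6,35),"grasp")
E
```

```text
time: 7.75
tcp_pos: [0.4863, 0.2513, 0.1207]
eef_rot: [-2.707, -0.843, -0.855]
contact_force: [0.6, -0.6, 0.6]
grip_width: 0.054
[ 0.30510267  0.42393964  2.44142121  2.63179658  0.35652896 -1.33504128] [-0.00072904 -0.00421925 -0.00447328  0.02509415  0.00143699 -0.03075261]
pre mm [-1.   0.7  0.1] deg [-0.07 -0.06 -0.01] rows>= 0.0 t 7.75
grasp mm [-1.3  0.8 90.3] deg [-0.07 -0.06 -0.01] rows>= 2.2 t 7.75
```

```bash
python3 -m crank '[[[-0.0013,0.0008,0.03,0,0,0,0.054],[-0.0013,0.0008,0.06,0,0,0,0.054],[-0.0013,0.0008,0.08,0,0,0,0.054],[-0.0013,0.0008,0.09,0,0,0,0.054],[-0.0013,0.0008,0.09,0,0,0,0.054],[-0.0013,0.0008,0.09,0,0,0,0.054]]]'
python3 - <<'E'
from h import *
s=monitor.get_state();print(s["joint_positions"])
a=viewer.capture("wrist"); cv2.imwrite("pics/w4.png",a)
delta((.5285,.2796,.046),down(34.6,35),"grasp")
E
```

```text
time: 8.25
tcp_pos: [0.528, 0.2787, 0.0463]
eef_rot: [-2.708, -0.843, -0.854]
contact_force: [-0.5, -0.8, 0.2]
grip_width: 0.0539
[ 0.34155474  0.64181457  2.36484346  2.81408438  0.48227712 -1.49481769]
grasp mm [ 0.3 -0.6  1.3] deg [ 0.01 -0.07  0.  ] rows>= 0.0 t 8.3
```

View pics/w4.png

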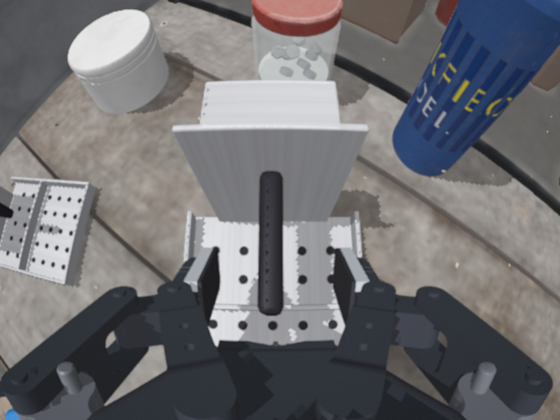

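The fin at (270,240) lies centred between the pads, so I'll close and lift a little.

```bash
python3 -m crank '[[[0,0,0.001,0,0,0,0],[0,0,0.001,0,0,0,0],[0,0,0.001,0,0,0,0],[0,0,0.001,0,0,0,0],[0,0,0.001,0,0,0,0],[0,0,0.001,0,0,0,0],[0,0,0.001,0,0,0,0],[0,0,0.001,0,0,0,0]]]'
python3 -m crank '[[[0.0057,0,-0.0072,0,0,0,0],[0.0115,0,-0.0154,0,0,0,0],[0.023,0,-0.032,0,0,0,0],[0.023,0,-0.032,0,0,0,0],[0.023,0,-0.032,0,0,0,0]]]'
python3 - <<'E'
from h import *
print(monitor.get_state()["torque"])
y=np.radians(4.4);X=np.array([np.cos(y),np.sin(y)]); S=np.array([.594,-.118]); O=S-.15*X
Rt=down(4.4,35)
delta((*(O-.037*X),.046+.145),Rt,"front of rail")
print(O-.037*X)
E
```

```text
time: 8.97
tcp_pos: [0.5293, 0.2789, 0.0465]
eef_rot: [-2.707, -0.843, -0.859]
contact_force: [-4.3, -2.1, 10.2]
grip_width: 0.0093
time: 9.38
tcp_pos: [0.5298, 0.2791, 0.086]
eef_rot: [-2.708, -0.843, -0.859]
contact_force: [0.7, -0.6, -4.2]
grip_width: 0.0091
[-0.32911882  0.48752546 -0.04137024]
front of rail mm [-212.8  269.6 -278. ] deg [-17.27  -0.21  24.74] rows>= 10.6 t 9.38
[ 0.40755114 -0.13234646]
```

```bash
python3 -m crank '[[[0.014,0,-0.02,0,0,0,0],[0.028,0,-0.04,0,0,0,0],[0.043,0,-0.061,0,0,0,0],[0.06,0,-0.086,0,0,0,0],[0.06,0,-0.086,0,0,0,0],[0.06,0,-0.086,0,0,0,0]]]'
python3 - <<'E'
from h import *
s=monitor.get_state(); print(s["tcp_pos"],s["joint_positions"])
y=np.radians(4.4);X=np.array([np.cos(y),np.sin(y)]); S=np.array([.594,-.118]); O=S-.07*X
delta((*(O-.037*X),.046+.145),down(4.4,35),"front of rail")
E
```

```text
time: 9.88
tcp_pos: [0.5281, 0.2793, 0.1881]
eef_rot: [-2.708, -0.844, -0.853]
contact_force: [-0.4, 0.3, -4.5]
grip_width: 0.0093
[0.52806147 0.27926119 0.18814224] [ 0.34228483  0.302603    2.28178433  1.81092613  0.15440018 -0.4587106 ]
front of rail mm [-214.4  310.5 -153.9] deg [-17.38   0.03  24.73] rows>= 9.8 t 9.88
```

```bash
python3 -m crank '[[[-0.009,0.013,-0.0064,-0.7,0,1,0],[-0.022,0.031,-0.0154,-1.7,0,2.5,0],[-0.039,0.056,-0.0277,-3.1,0,4.5,0],[-0.059,0.085,-0.0421,-4.7,0,6.7,0],[-0.079,0.115,-0.057,-6.4,0,9.2,0],[-0.099,0.143,-0.071,-8,0,11.4,0],[-0.118,0.171,-0.0847,-9.6,0,13.6,0],[-0.137,0.199,-0.0985,-11.1,0,15.8,0],[-0.156,0.227,-0.1124,-12.7,0,18.1,0],[-0.176,0.255,-0.1263,-14.2,0,20.3,0],[-0.195,0.283,-0.14,-15.8,0,22.5,0],[-0.214,0.31,-0.154,-17.4,0,24.7,0]]]'
python3 -m crank '[[[0,0,0,0,0,0,0],[0,0,0,0,0,0,0],[0,0,0,0,0,0,0]]]'
python3 - <<'E'
from h import *
s=monitor.get_state(); print(s["tcp_pos"],s["joint_positions"])
y=np.radians(4.4);X=np.array([np.cos(y),np.sin(y)]); S=np.array([.594,-.118]); O=S-.07*X
delta((*(O-.037*X),.046+.145),down(4.4,35),"front of rail")
E
```

```text
time: 10.88
tcp_pos: [0.4868, -0.1267, 0.1908]
eef_rot: [-2.971, -0.11, -0.937]
contact_force: [0.4, -0.2, -4.1]
grip_width: 0.0089
time: 11.13
tcp_pos: [0.4874, -0.125, 0.1909]
eef_rot: [-2.971, -0.113, -0.938]
contact_force: [-0.4, 0.7, -4.1]
grip_width: 0.0091
[ 0.48736666 -0.12501279  0.19093288] [-0.57449854  0.20881964  2.43454407  1.59727614  0.35627448 -0.58567736]
front of rail mm [-0.1  1.2 -0.1] deg [-0.05 -0.03 -0.04] rows>= 0.0 t 11.13
```

```bash
cat > comp.py <<'E'
from h import *; import sys
n=sys.argv[1]
m=viewer.camera_model("wrist"); a=viewer.capture("wrist"); b=viewer.capture("scene")
cv2.imwrite(f"pics/{n}_w.png",a); cv2.imwrite(f"pics/{n}_s.png",b); np.savez(n+".npz",**{k:np.array(v) for k,v in m.items()})
A=cv2.resize(a[0:310,110:510],(400,310)); A=cv2.resize(a[0:300,110:510],(800,600))[:,200:600]
A=cv2.resize(a[0:300,180:380],(400,600)); B=cv2.resize(b[90:270,270:390],(400,600),interpolation=cv2.INTER_CUBIC)
cv2.imwrite(f"pics/{n}.png",np.hstack([A,B]))
E
python3 comp.py c1
```

```text
(no output)
```

View pics/c1.png

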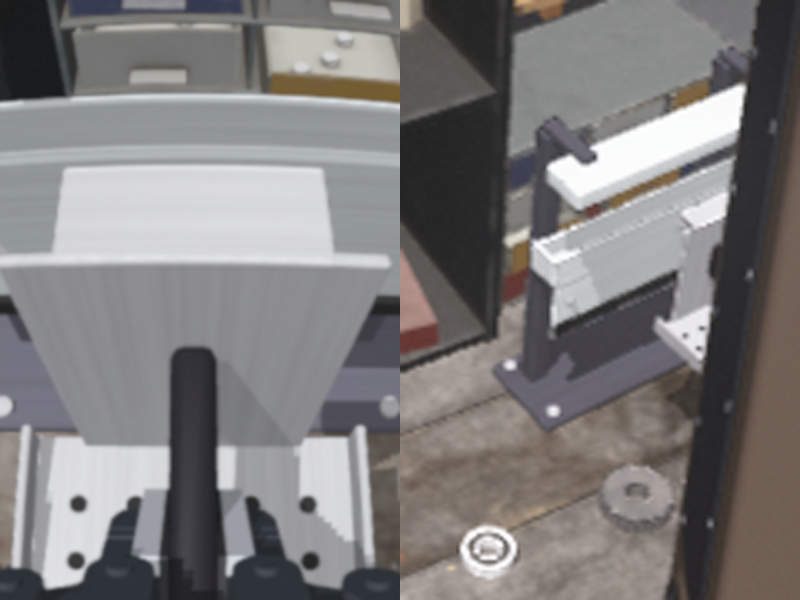

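Left (wrist): the strap's far edge is at crop v≈168, the lip's top line at v≈155 and the back wall's top at v≈98, with the hook square to the rail. Right (scene): the tray's hook is above lip height, in front of the rail.

```bash
python3 - <<'E'
from h import *
m=dict(np.load("c1.npz")); s=monitor.get_state(); print(s["tcp_pos"])
a=cv2.cvtColor(cv2.imread("pics/c1_w.png"),cv2.COLOR_BGR2GRAY)
for u in(200,280,350): print(u,a[40:100,u].tolist())
y=np.radians(4.4);X=np.array([np.cos(y),np.sin(y)]);Y=np.array([-X[1],X[0]]); S=np.array([.594,-.118])
f=lambda n,p,z:print(n,((wplane(m,p,z)[:2]-S)@np.c_[X,Y]).round(4))
for dz in(0.0,):
    f("strapL",(212,84),.253);f("strapR",(342,84),.253);f("strapBL",(207,127),.253);f("strapBR",(347,127),.253);f("plL",(180,131),.253);f("plR",(374,131),.253)
for v in(74,75,76,77,78,79,80):f("lip%d"%v,(280,v),.2)
for v in(48,49,50):f("back%d"%v,(280,v),.196)
f("finF?",(276,175),.223)
E
```

```text
[ 0.48763619 -0.12426405  0.19120037]
200 [29, 25, 28, 26, 26, 26, 29, 27, 41, 104, 164, 182, 181, 170, 153, 148, 148, 149, 146, 147, 148, 147, 148, 148, 149, 149, 148, 148, 148, 148, 147, 147, 147, 146, 160, 182, 181, 174, 178, 182, 180, 167, 152, 148, 151, 150, 149, 148, 148, 146, 146, 148, 150, 151, 152, 153, 152, 150, 148, 146]
280 [115, 117, 121, 127, 130, 126, 148, 204, 213, 192, 175, 159, 148, 147, 147, 148, 149, 149, 148, 148, 150, 150, 151, 149, 148, 147, 148, 149, 149, 149, 149, 152, 169, 184, 179, 178, 181, 180, 175, 162, 150, 155, 190, 222, 225, 217, 214, 214, 214, 215, 216, 217, 218, 218, 218, 218, 217, 216, 216, 216]
350 [96, 93, 95, 94, 94, 94, 94, 94, 110, 175, 217, 201, 181, 169, 154, 148, 147, 149, 149, 150, 150, 151, 153, 153, 153, 152, 149, 147, 147, 149, 150, 149, 150, 152, 164, 182, 182, 179, 182, 183, 178, 165, 153, 151, 153, 153, 152, 152, 151, 148, 147, 147, 151, 152, 152, 152, 153, 152, 152, 151]
strapL [-0.0513  0.0255]
strapR [-0.0513 -0.0242]
strapBL [-0.0715  0.0251]
strapBR [-0.0716 -0.0238]
plL [-0.0728  0.0349]
plR [-0.0728 -0.0335]
lip74 [ 0.0037 -0.0014]
lip75 [ 0.0028 -0.0014]
lip76 [ 0.002  -0.0014]
lip77 [ 0.0011 -0.0013]
lip78 [ 0.0003 -0.0013]
lip79 [-0.0006 -0.0013]
lip80 [-0.0014 -0.0013]
back48 [ 0.0323 -0.0016]
back49 [ 0.0313 -0.0016]
back50 [ 0.0303 -0.0016]
finF? [-0.076   0.0011]
```

```bash
python3 -m crank '[[[0.006,0,0.0042,0,0,0,0],[0.0128,0,0.009,0,0,0,0],[0.0205,0,0.0144,0,0,0,0],[0.0287,0,0.0201,0,0,0,0],[0.0369,0,0.0258,0,0,0,0],[0.044,0,0.031,0,0,0,0],[0.0512,0,0.0359,0,0,0,0],[0.0512,0,0.0359,0,0,0,0],[0.0512,0,0.0359,0,0,0,0],[0.0512,0,0.0359,0,0,0,0]]]'
python3 - <<'E'
from h import *
s=monitor.get_state(); print(s["joint_positions"],s["torque"])
y=np.radians(4.4);X=np.array([np.cos(y),np.sin(y)]); S=np.array([.594,-.118]); O=S-.0085*X
delta((*(O-.037*X),.191),down(4.4,35),"over")
m=viewer.camera_model("wrist"); a=cv2.cvtColor(viewer.capture("wrist"),cv2.COLOR_BGR2GRAY); cv2.imwrite("pics/c2_w.png",a)
np.savez("c2.npz",**{k:np.array(v) for k,v in m.items()})
for u in(195,280,360): print(u,a[40:140:1,u].tolist())
E
```

```text
time: 12.07
tcp_pos: [0.5498, -0.1206, 0.1915]
eef_rot: [-2.972, -0.114, -0.939]
contact_force: [0.3, -0.1, -3.8]
grip_width: 0.0093
[-0.46916018  0.27031709  2.3253895   1.5530763   0.30249746 -0.44319386] [-0.04090559  0.58875079  0.01263964]
over mm [-1.3  0.8 -0.3] deg [ 0.02 -0.05  0.02] rows>= 0.0 t 12.07
195 [211, 211, 213, 214, 213, 212, 213, 212, 211, 210, 210, 210, 212, 213, 213, 214, 214, 214, 214, 214, 213, 214, 213, 212, 212, 212, 211, 211, 210, 211, 211, 212, 211, 210, 209, 209, 209, 210, 211, 210, 210, 209, 208, 206, 203, 199, 197, 194, 191, 188, 184, 181, 177, 174, 170, 167, 162, 156, 152, 148, 147, 146, 145, 145, 144, 144, 144, 143, 144, 144, 142, 142, 142, 142, 142, 142, 141, 141, 142, 141, 141, 139, 139, 138, 137, 136, 134, 135, 133, 134, 133, 134, 132, 133, 130, 123, 110, 101, 99, 98]
280 [215, 215, 213, 214, 214, 213, 212, 212, 212, 213, 213, 214, 214, 215, 215, 214, 214, 214, 214, 214, 213, 212, 211, 210, 210, 210, 211, 212, 212, 211, 211, 210, 210, 210, 210, 210, 211, 211, 210, 209, 208, 205, 203, 200, 196, 194, 190, 187, 183, 179, 177, 174, 170, 166, 162, 157, 151, 148, 146, 146, 146, 145, 145, 145, 144, 144, 143, 143, 142, 143, 143, 143, 142, 142, 142, 142, 142, 141, 140, 139, 139, 137, 136, 136, 135, 134, 134, 133, 134, 133, 133, 132, 131, 128, 119, 109, 102, 101, 99, 99]
360 [211, 212, 213, 214, 214, 214, 214, 213, 213, 212, 211, 211, 212, 213, 213, 214, 214, 214, 214, 214, 213, 213, 212, 212, 210, 209, 208, 209, 210, 211, 211, 211, 211, 211, 209, 209, 209, 209, 210, 211, 211, 211, 209, 208, 206, 203, 199, 195, 192, 188, 185, 181, 178, 174, 171, 168, 164, 159, 154, 151, 148, 147, 145, 145, 144, 144, 143, 143, 142, 142, 142, 142, 142, 141, 141, 141, 140, 140, 140, 139, 138, 139, 136, 135, 134, 133, 133, 132, 132, 132, 131, 132, 133, 132, 130, 125, 114, 107, 102, 104]
```

```bash
python3 -m crank '[[[-0.0034,0,0.0049,0,0,0,0],[-0.0069,0,0.0098,0,0,0,0],[-0.0103,0,0.0147,0,0,0,0],[-0.0138,0,0.0197,0,0,0,0],[-0.0172,0,0.0246,0,0,0,0],[-0.0206,0,0.0295,0,0,0,0],[-0.0206,0,0.0295,0,0,0,0],[-0.0206,0,0.0295,0,0,0,0]]]'
python3 comp.py c3; python3 - <<'E'
from h import *
s=monitor.get_state(); print(s["torque"],s["contact_force"])
y=np.radians(4.4);X=np.array([np.cos(y),np.sin(y)]); S=np.array([.594,-.118]); O=S-.0085*X
delta((*(O-.037*X),.141),down(4.4,35),"home")
E
```

```text
time: 12.78
tcp_pos: [0.5499, -0.1209, 0.1556]
eef_rot: [-2.972, -0.113, -0.938]
contact_force: [0.8, -0.7, -4.2]
grip_width: 0.0093
[0.02784529 0.59038525 0.0078787 ] [ 0.6581721   0.0180179  -3.74914348]
home mm [-10.1   0.4  11.4] deg [ 0.05 -0.1   0.  ] rows>= 0.4 t 12.88
```

View pics/c3.png

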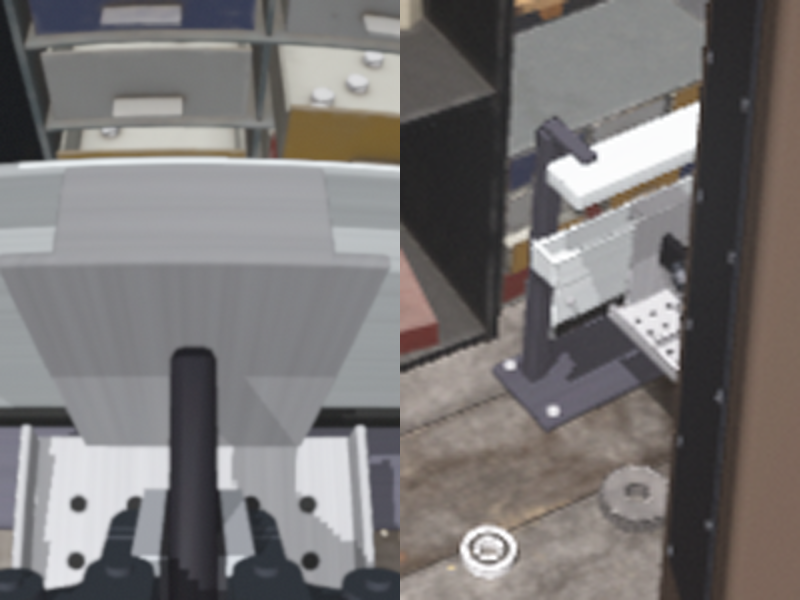

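The strap spans the lip line (v≈240) and reaches to the back wall. The tongue is already about 3 mm below the lip top with no contact force, so I'll keep lowering.

```bash
python3 -m crank '[[[-0.0034,0,0.004,0,0,0,0],[-0.0065,0,0.008,0,0,0,0],[-0.0085,0,0.0105,0,0,0,0],[-0.0095,0,0.0118,0,0,0,0],[-0.0095,0,0.0118,0,0,0,0],[-0.0095,0,0.0118,0,0,0,0]]]'
python3 - <<'E'
from h import *
s=monitor.get_state(); print(s["torque"],s["contact_force"])
y=np.radians(4.4);X=np.array([np.cos(y),np.sin(y)]); S=np.array([.594,-.118]); O=S-.0085*X
delta((*(O-.037*X),.141),down(4.4,35),"home")
E
```

```text
time: 13.38
tcp_pos: [0.5496, -0.121, 0.1412]
eef_rot: [-2.972, -0.114, -0.941]
contact_force: [-1.5, 0.6, 0.0]
grip_width: 0.0092
[0.0052974  0.15596236 0.00369804] [-1.53586961  0.62096061  0.01923664]
home mm [-0.9  0.4 -0.4] deg [ 0.05 -0.13  0.01] rows>= 0.0 t 13.38
```

```bash
python3 -m crank '[[[0,0,0,0,0,0,0.016],[0,0,0,0,0,0,0.024],[0,0,0,0,0,0,0.04],[0,0,0,0,0,0,0.05],[0,0,0,0,0,0,0.05],[0,0,0,0,0,0,0.05],[0,0,0,0,0,0,0.05],[0,0,0,0,0,0,0.05]]]'
python3 -m crank '[[[0,0,-0.01,0,0,0,0.05],[0,0,-0.025,0,0,0,0.05],[0,0,-0.045,0,0,0,0.05],[0,0,-0.07,0,0,0,0.05],[0,0,-0.1,0,0,0,0.05],[0,0,-0.13,0,0,0,0.05],[0,0,-0.14,0,0,0,0.05],[0,0,-0.14,0,0,0,0.05],[0,0,-0.14,0,0,0,0.05]]]'
python3 comp.py c4; python3 -c "
import cv2,numpy as np
a=cv2.imread('pics/c4_w.png');b=cv2.imread('pics/c4_s.png')
cv2.imwrite('pics/c4b.png',np.hstack([cv2.resize(a[:,80:480],(400,420)),cv2.resize(b[90:270,260:430],(397,420))]))"
```

```text
time: 14.05
tcp_pos: [0.5494, -0.1209, 0.1407]
eef_rot: [-2.972, -0.114, -0.94]
contact_force: [-0.2, 0.7, -0.3]
grip_width: 0.0503
time: 14.8
tcp_pos: [0.4692, -0.1275, 0.2565]
eef_rot: [-2.973, -0.115, -0.944]
contact_force: [0.5, -0.0, 0.1]
grip_width: 0.05
```

View pics/c4b.png

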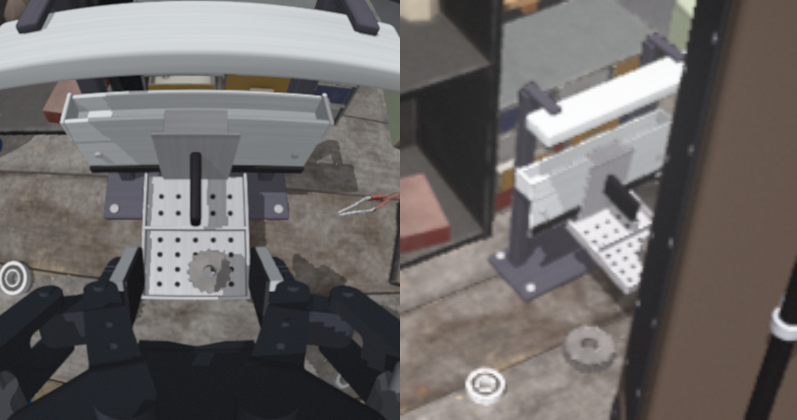

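The tray hangs on the lip, square to the rail, and the gear is flat in the front bay at (209,270), about 13 mm right of centre. I'll let it settle, check that it is at rest and hand in.

```bash
python3 -m crank '[[[0,0,-0.02,0,0,0,0.05],[0,0,-0.02,0,0,0,0.05],[0,0,-0.02,0,0,0,0.05],[0,0,-0.02,0,0,0,0.05],[0,0,-0.02,0,0,0,0.05],[0,0,-0.02,0,0,0,0.05],[0,0,-0.02,0,0,0,0.05],[0,0,-0.02,0,0,0,0.05],[0,0,-0.02,0,0,0,0.05],[0,0,-0.02,0,0,0,0.05]]]'
python3 - <<'E'
from h import *
from rig import workorder
a=viewer.capture("wrist").astype(int)
for _ in range(5): b=viewer.capture("wrist").astype(int)
print("motion diff in tray area",np.abs(a-b)[100:300,220:330].mean(),np.abs(a-b)[100:300,220:330].max())
print(workorder.hand_in())
E
```

```text
time: 15.73
tcp_pos: [0.4577, -0.1278, 0.2716]
eef_rot: [-2.972, -0.114, -0.94]
contact_force: [0.4, 0.1, 0.7]
grip_width: 0.0498
motion diff in tray area 1.0944242424242425 32
the job is handed in; nothing more can be done
None
```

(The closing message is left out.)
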